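# Sort two fragment slides and hold the sound one in the label reader

## Task

Two glazed parchment slides lie on the light pad. Lay the slide with the red tag flat in the nest of the repair tray (either way round) and let go of it, then take the slide with the green tag, find its frosted end by the corner notch, feed it label up, frosted end first, into the throat of the label reader so that the notch passes the key, push it fully home against the spring gate and finish while still gripping it and holding it pressed home. The slides are glass, so do not drop them, and leave the other things on the bench where they are.

Things in the scene. Friction and masses are not known exactly. Their poses are not given: they have to be found in the camera images.
- slide_green: green-tagged glazed fragment slide, loose, 0.11 kg: glass 120 x 48 x 10 mm, taped edges, starts label face up, turned any way. Origin: centre of its underside; z out of the label face, +x along its length to the white frosted end (last 32 mm, dot code and round green tag on top). Notch 8 x 8 mm through the corner at +x, +y (far left, label up, frosted end away from you). Pinch across the width
- slide_green_notch (a point): point at the middle of the green slide's notch, level with its upper face: 56 mm toward the frosted end and 20 mm to +y from the slide's origin, 10 mm above its underside
- slide_red: red-tagged glazed fragment slide, loose, 0.11 kg: glass 120 x 48 x 10 mm, taped edges, starts label face up, turned any way. Origin: centre of its underside; z out of the label face, +x along its length to the white frosted end (last 32 mm, dot code and round red tag on top). Notch 8 x 8 mm through the corner at +x, +y (far left, label up, frosted end away from you). Pinch across the width
- light_pad: fixed LED light pad, 240 x 320 x 8 mm, flat luminous top with black side strips; both slides lie on it. Origin: centre of its underside; its top is 8 mm higher, y is its long direction
- repair_tray: fixed repair tray, wood and dark foam, two red dots, 170 x 109 x 14 mm. Origin: centre of its underside; x along its length. Nest in the middle, 128 (x) by 56 mm (y), floor 6 mm above the origin, walls 8 mm high. Midway on both long sides the wall is open for the fingers from x = -33 to +33 mm, down to the nest floor and out past the tray's edge
- reader: fixed label reader, pale plastic, dark window on top, 150 x 116 mm, 50 mm high over the throat, 64 mm behind. Origin: centre of its underside; +x is the feed direction. Throat opens in the front at x = -75 mm: y = -26 to 26 mm between its cheeks (flared over the first 16 mm), floor z = 14, roof z = 30 mm; a 60 mm wide tongue slopes down outside it to x = -93 mm
- reader_mouth (a point): middle of the reader's mouth on the throat floor (x = -75, y = 0, z = 14 mm in the reader's frame); same axes as the reader
- reader_key (a point): front face of the brass key in the throat's left inner corner (x = -31, y = 22, z = 21 mm in the reader's frame; it fills y = 18.5 to 26 mm). Only the notched corner clears it; any other corner stops there with the gate at 6 mm
- reader_home (a point): where the slide's origin is when the slide is fully home resting on the throat floor (x = -85, y = 0, z = 14 mm in the reader's frame; same axes as the slide): 50 mm of the slide is inside, 70 mm stands out in front of the mouth
- reader_gate (a joint): travel of the orange spring gate into the reader in m: 0 out (its face 38 mm inside the mouth), 0.012 fully home on its stop. The spring pushes back with 2.5 N at first, 6.7 N at the stop, and throws the slide back out when it is let go
- loupe: small black folding loupe, 42 x 42 x 10 mm, loose; leave alone
- spool_pale: spool of pale thread, 33 mm across, 40 mm high, loose; leave alone
- spool_brown: spool of brown thread, 33 mm across, 40 mm high, loose; leave alone
- bone_folder: bone folder lying flat, 22 x 153 x 4 mm, loose; leave alone

How it is judged:
By the outcome, as a careful person would: the job done as asked, in the order asked, and still so for the second after the job is handed in, while the arm keeps its last pose, push and grip.
It also fails if it takes over 53 s, if anything falls off the work surface, if the arm or the gripper's body presses on something with over 40 N, if the wrist force passes 120 N, or if a joint passes its speed limit or range.

## Robot

A 7-joint arm with a two-finger parallel gripper is mounted at the origin on a cart in front of the work surface, level with it; the furniture and walls round the work are solid. World frame = base frame: x ahead of the robot, y to its left, z up, the work surface at z = 0. Lengths are in m, angles in rad, forces in N, time in s.
With the tool pointing down it reaches from about 0.425 to 0.825 m from the base axis. Payload 3.6 kg.
Tool frame: the origin (TCP) lies where the fingers leave the gripper's body, on its centre line; the fingertips stand 73 mm ahead of it and the grasp point (between the pads) lies 54 mm ahead of it; x points along the fingers, y is the direction in which the jaws open and shut, and the axes are right-handed (so a half turn about x gives the same grasp; the last joint's range is limited). The gripper opens to 85 mm and grips with 20 to 120 N. Pads are 22 mm wide; open, the fingers measure 114 mm over their backs; the gripper's body (76 mm by 85 mm) begins 54 mm behind the grasp point. The pads swing forward as they close: fully open they stand 13 mm farther back than shut.
Start: joints at [1.304, 0.615, -0.013, 1.423, 0.008, 1.103, -0.04], TCP at [0.154, -0.631, 0.304] pointing down, gripper open.
Joint ranges: [-3.12, 3.12], [-0.3, 2.06], [-1.34, 1.32], [0.26, 2.42], [-1.36, 4.5], [0.01, 1.98], [-2.84, 2.84]. Speed limits (rad/s): [2.79, 2.79, 3.14, 3.14, 3.14, 3.14, 3.14].

## Interface

Orientations are given as a unit quaternion [x, y, z, w].
In Python, from station import arm, snapshot, camera_info, ticket gives the robot as it stands. Calls block until the motion is done:
- arm.movep(position, orientation): joint-space move of the TCP to a pose.
- arm.line_to(position, velocity=0.15, ori=None): straight line of the TCP; ori=None keeps the orientation; velocity is the mean speed in m/s.
- arm.move_j(angles): joint-space move.
- arm.move_gripper(opening, effort=None): opening from 0.0 (shut) to 1.0 (fully open); effort is the grip in N (None keeps the last); returns when the fingers have stopped.
- arm.pause(seconds).
- arm.ik(position, orientation): joint angles nearest the present ones, or None.
- snapshot(name): name is "side" or "top"; returns the picture (480x640x3 uint8, blue, green, red); there is no depth.
- camera_info(name): a dict with "fx", "fy", "cx", "cy" (pixels), "R" (3x3) and "t" (3): a world point X has camera coordinates R X + t. Camera axes: x right, y down, z forward; pixel columns grow to the right and rows downward; lengths in m; the calibration is good to about 2 mm. A picture is of the moment at which its call begins. camera_info takes no time and is no camera call.
A pose or a line that the arm cannot do raises arm.MotionError and nothing moves.
- ticket.finish_job(): hands the job in, once; it reports no verdict.
Readings, each from a call of its own:
- arm.read_time(): time.
- arm.read_joint_positions(): joint angles.
- arm.read_dq(): joint speeds.
- arm.read_effort(): joint torques, N m.
- arm.read_tool_pos(): TCP position.
- arm.read_eef_rot(): TCP orientation.
- arm.read_ft_force(): force on the tool from outside, world axes, zero at the start.
- arm.read_wrist_torque(): the same for the moment, N m.
- arm.read_opening(): opening from 0.0 (shut) to 1.0 (fully open).
Only numpy, scipy, OpenCV 4.12 (cv2) and the standard library are available. Lean on these libraries where they do the work, as an engineer would, in place of code of your own. Each camera call takes 0.05 s, during which the arm holds its last target. There are 200 camera calls.

## Working session

There is one attempt and no reset: what is moved stays moved. The work goes in short steps, each a Python script; the robot and the scene stay as the last script left them, time stands still between calls to the robot, and variables do not carry over. Pictures are saved under pics/ and viewed, about 8 in all and at most 12, crops included, and the job is handed in when it is done.

```bash
mkdir -p pics; ls; python3 - <<'E'
from station import arm, snapshot, camera_info
import cv2
for n in("top","side"):
    cv2.imwrite(f"pics/{n}0.png",snapshot(n)); c=camera_info(n); print(n,c)
print(arm.read_time(),arm.read_eef_rot(),arm.read_tool_pos())
E
```

```text
pics
top {'fx': 534.6966466457245, 'fy': 534.6966466457245, 'cx': 307.2523394191834, 'cy': 242.63519956011564, 'R': array([[ 0.00665794, -0.99995318,  0.00702215],
       [-0.99020819, -0.00757194, -0.13939302],
       [ 0.13943967, -0.00602532, -0.99021224]]), 't': array([0.05177758, 0.56287725, 1.44556146])}
side {'fx': 609.8547271825125, 'fy': 609.8547271825125, 'cx': 326.8324031301274, 'cy': 241.04758929280715, 'R': array([[ 9.99928125e-01,  7.77103188e-04,  1.19641754e-02],
       [ 9.76627253e-03, -6.31630127e-01, -7.75208360e-01],
       [ 6.95451674e-03,  7.75269487e-01, -6.31592318e-01]]), 't': array([-0.56571446,  0.08336831,  1.72722038])}
0.1 [-0.70192681 -0.08541325  0.70212543 -0.08380458] [ 0.15429521 -0.63088737  0.3028696 ]
```

View pics/top0.png

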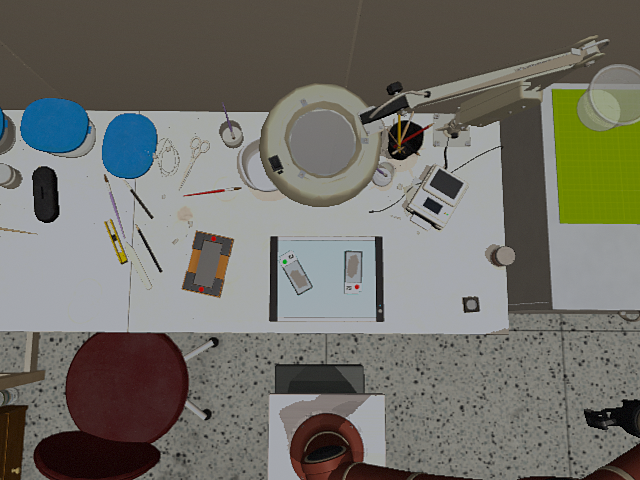

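View pics/side0.png

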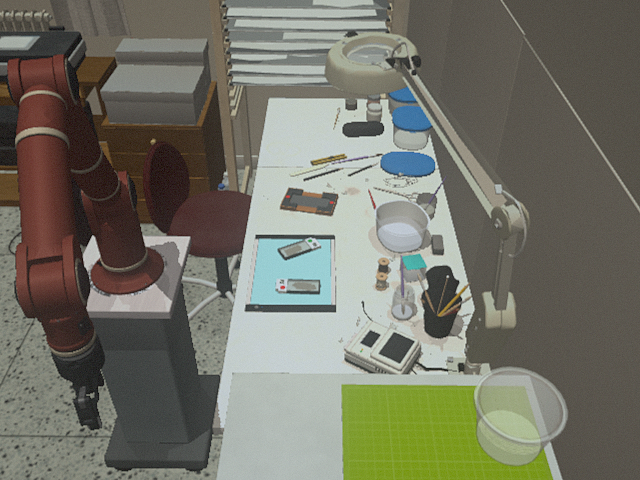

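```bash
python3 - <<'E'
import cv2,numpy as np
t=cv2.imread("pics/top0.png");s=cv2.imread("pics/side0.png")
r=lambda i,x0,y0,w,h,k:cv2.resize(i[y0:y0+h,x0:x0+w],None,fx=k,fy=k,interpolation=cv2.INTER_CUBIC)
a=r(t,275,240,100,75,5);b=r(t,180,228,60,75,5)
c=r(t,400,160,75,75,5)[:225+0*1] if 0 else r(t,402,160,70,72,3); d=r(s,270,225,70,72,3);e=r(s,340,310,90,72,3)
bot=np.hstack([c,d,e]); top=np.hstack([a,b])
W=800; pad=lambda i:cv2.copyMakeBorder(i,0,0,0,W-i.shape[1],cv2.BORDER_CONSTANT)
cv2.imwrite("pics/crop1.png",np.vstack([pad(top),pad(bot)]))
E
```

```text
(no output)
```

View pics/crop1.png

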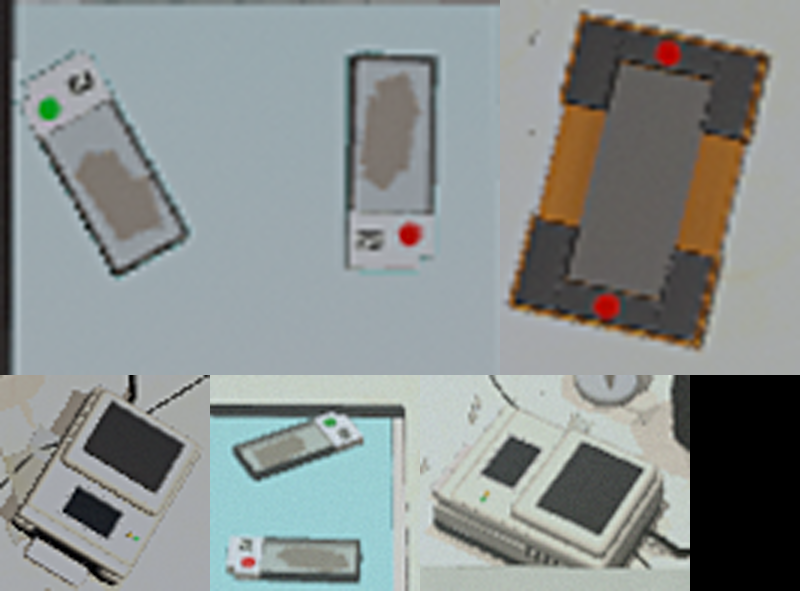

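```bash
cat > geo.py <<'E'
import numpy as np, cv2
from station import camera_info
from scipy.optimize import least_squares
from scipy.spatial.transform import Rotation as Ro
C={n:camera_info(n) for n in("top","side")}
def proj(n,X):
    c=C[n];p=np.atleast_2d(X)@c["R"].T+c["t"];return p[:,:2]/p[:,2:]*[c["fx"],c["fy"]]+[c["cx"],c["cy"]]
def tri(pt,ps):
    return least_squares(lambda X:np.r_[(proj("top",X)-pt).ravel(),(proj("side",X)-ps).ravel()],[.6,0,.1])
def unproj(n,uv,z):
    return least_squares(lambda p:(proj(n,[*p,z])-uv).ravel(),[.6,0.]).x
def world(p,L): # planar pose x,y,yaw (z=base height)
    L=np.atleast_2d(L);c,s=np.cos(p[2]),np.sin(p[2])
    return np.c_[p[0]+c*L[:,0]-s*L[:,1],p[1]+s*L[:,0]+c*L[:,1],L[:,2]]
def fit(L,obs,x0):  # obs {cam: uv array with nan}
    def f(p): 
        r=np.concatenate([(proj(n,world(p,L))-uv).ravel() for n,uv in obs.items()]);return r[~np.isnan(r)]
    s=least_squares(f,x0,loss="soft_l1");return s.x,f(s.x)
def crop(i,x0,y0,w,h,k): return cv2.resize(i[y0:y0+h,x0:x0+w],None,fx=k,fy=k,interpolation=cv2.INTER_CUBIC)
def px(uv,x0,y0,k): return np.array([x0,y0])+(np.array(uv,float)+.5)/k-.5
E
python3 - <<'E'
from geo import *
s=tri([320,145],[372,62]);print("lamp",s.x,s.cost)
r=lambda L,h:np.c_[np.array(L)/1000,np.full(len(L),h)]
g=px([[95,50],[188,235],[118,273]],275,240,5)
print("green",fit(r([(60,-24),(-60,-24),(-60,24)],.018),{"top":g},[.6,.1,.5]))
g=px([[350,55],[437,57],[347,268]],275,240,5)
print("red",fit(r([(-60,-24),(-60,24),(60,-24)],.018)*[1,-1,1]*[1,-1,1],{"top":g},[.6,-.1,3.1]))
g=px([[83,12],[270,57],[205,348],[10,305],[167,53],[106,306]],180,228,5)
print("tray",fit(r([(85,54.5),(85,-54.5),(-85,-54.5),(-85,54.5),(70,0),(-70,0)],.014)[:4],{"top":g[:4]},[.6,.3,-.3]))
print("dots",[unproj("top",q,.014) for q in g[4:]])
t=cv2.imread("pics/top0.png");q=cv2.imread("pics/side0.png")
cv2.imwrite("pics/crop2.png",np.hstack([crop(t,402,158,68,76,6),np.vstack([crop(q,340,315,84,64,4),np.zeros((200,336,3),np.uint8)])]))
E
```

```text
lamp [0.65758158 0.0381621  0.60579513] 1.5361340520676234
green (array([0.48343023, 0.08787596, 0.48467428]), array([-0.23139902, -0.80786272,  0.85527285,  0.15756886, -0.46982671,
        0.51201235]))
red (array([ 0.4834413 , -0.07273584,  3.12036261]), array([ 0.17572116, -0.09457448, -0.17058611, -0.0074584 , -0.0048549 ,
        0.100605  ]))
tray (array([ 0.50501217,  0.33367188, -0.20480546]), array([ 0.13576143,  0.1515199 ,  0.27784515, -0.81278964, -0.70610288,
        0.0812447 ,  0.18461342,  0.42211266]))
dots [array([0.5766612 , 0.32193154]), array([0.43386212, 0.35143955])]
```

View pics/crop2.png

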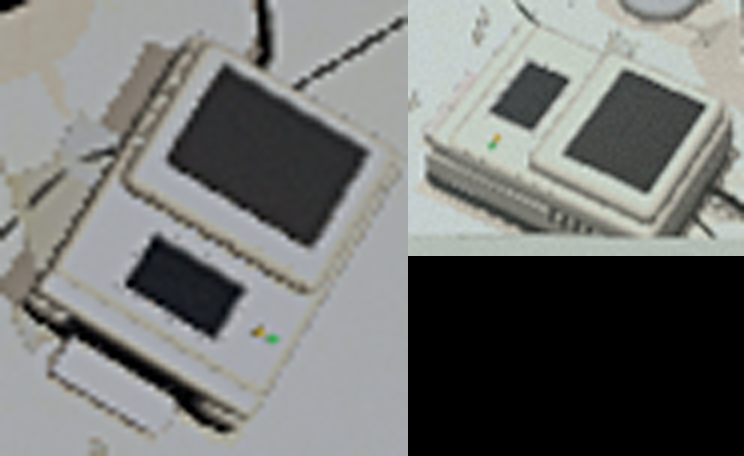

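```bash
cat > fitreader.py <<'E'
from geo import *
T=lambda L:px(L,402,158,6); S=lambda L:px(np.array(L)-[408,0],340,315,4)
tops={"sw":T([(127,285),(155,235),(243,290),(215,338)]),"bw":T([(167,158),(228,65),(368,150),(312,248)]),"front":T([(40,288),(240,416)]),"tong":T([(50,368),(153,432)])}
sides={"sw":S([(528,62),(570,77),(530,128),(490,103)]),"bw":S([(628,68),(705,103),(650,193),(567,150)]),"front":S([(530,27),(427,138)])}
def pts(p):
    w=lambda a,b,h,y0,z:np.array([(a,y0+h,z),(b,y0+h,z),(b,y0-h,z),(a,y0-h,z)])
    return {"sw":w(p[3],p[4],p[5],p[9],.05),"bw":w(p[6],p[7],p[8],p[10],.064),"front":np.array([(-.075,.058,.05),(-.075,-.058,.05)]),"tong":np.array([(-.093,.03,p[11]),(-.093,-.03,p[11])])}
def f(p,raw=False):
    P=pts(p);o={}
    for n,d in(("top",tops),("side",sides)):
        for k in d:o[n,k]=proj(n,world(p,P[k]))-d[k]
    if raw:return o
    return np.r_[np.concatenate([v.ravel() for v in o.values()]),np.array([p[9],p[10],p[11]-.005])/.003]
s=least_squares(f,[.7,-.25,-.5,-.05,-.02,.02,0,.06,.035,0,0,.005],loss="soft_l1")
if __name__=="__main__":
    print(np.round(s.x,4));[print(k,np.round(v,1).tolist()) for k,v in f(s.x,True).items()]
    print("mouth",world(s.x,[-.075,0,.014]),"home",world(s.x,[-.085,0,.014]),"grasp",world(s.x,[-.115,0,.02]))
E
python3 fitreader.py
```

```text
[ 7.022e-01 -3.131e-01 -5.644e-01 -5.330e-02 -2.560e-02  2.350e-02
  5.100e-03  5.850e-02  3.850e-02  6.000e-04  9.000e-04  4.300e-03]
('top', 'sw') [[-0.4, -0.3], [-0.0, -0.1], [-0.3, -0.4], [-0.7, -0.2]]
('top', 'bw') [[0.1, -0.4], [-0.3, -0.6], [0.2, -0.2], [-0.2, -0.7]]
('top', 'front') [[-0.4, -0.8], [2.0, 0.0]]
('top', 'tong') [[-0.0, -0.5], [0.8, 0.1]]
('side', 'sw') [[-0.1, -0.1], [-0.7, 0.7], [-0.1, 0.4], [-0.2, 1.8]]
('side', 'bw') [[-0.6, 0.2], [0.1, 0.6], [-0.9, -0.5], [-0.6, 0.4]]
('side', 'front') [[-1.6, -3.4], [0.3, -1.3]]
mouth [[ 0.6387861  -0.27301658  0.014     ]] home [[ 0.63033676 -0.26766788  0.014     ]] grasp [[ 0.60498873 -0.25162177  0.02      ]]
```

```bash
cat > mv.py <<'E'
from geo import *
from station import arm, snapshot, ticket
def q(th,flip=0):
    c,s=np.cos(th),np.sin(th)
    y=np.array([-s,c,0])*(-1 if flip else 1);x=np.array([0,0,-1.]);return Ro.from_matrix(np.c_[x,y,np.cross(x,y)]).as_quat()
RED=[.4834,-.0727,-.0212];TRAY=[.505,.3352,-.204];GREEN=[.4834,.0879,.4847];READER=[.7022,-.3131,-.5644]
E
python3 - <<'E'
from mv import *
gg=world(GREEN,[-.03,0,0])[0];
for n,p,th in(("red",RED,RED[2]),("tray",TRAY,TRAY[2]),("green",gg,GREEN[2]),("pre",world(READER,[-.205,0,0])[0],READER[2]),("home",world(READER,[-.115,0,0])[0],READER[2])):
  for fl in(0,1):
    for z in(.08,.16):
      j=arm.ik([p[0],p[1],z],q(th,fl));print(n,fl,z,np.round(p[:2],3),np.hypot(*p[:2]).round(3),None if j is None else np.round(j,2))
E
```

```text
red 0 0.08 [ 0.483 -0.073] 0.489 [ 0.48  0.8  -0.58  2.07  0.89  0.53  0.79]
red 0 0.16 [ 0.483 -0.073] 0.489 [ 0.54  0.67 -0.67  2.02  0.66  0.68  0.99]
red 1 0.08 [ 0.483 -0.073] 0.489 [ 0.07  0.73  0.05  2.08 -0.09  0.33 -1.39]
red 1 0.16 [ 0.483 -0.073] 0.489 [ 0.1   0.58  0.    2.04 -0.    0.52 -1.48]
tray 0 0.08 [0.505 0.335] 0.606 [-0.31  0.89 -0.52  1.73  0.65  0.7   0.18]
tray 0 0.16 [0.505 0.335] 0.606 [-0.18  0.84 -0.77  1.69  0.71  0.92  0.12]
tray 1 0.08 [0.505 0.335] 0.606 [-0.65  0.83  0.05  1.75 -0.07  0.57 -2.33]
tray 1 0.16 [0.505 0.335] 0.606 [-0.48  0.72 -0.23  1.7   0.22  0.74 -2.6 ]
green 0 0.08 [0.457 0.074] 0.463 [ 0.29  0.85 -0.78  2.14  1.1   0.63  0.77]
green 0 0.16 [0.457 0.074] 0.463 [ 0.41  0.75 -0.96  2.09  0.9   0.8   0.93]
green 1 0.08 [0.457 0.074] 0.463 [-0.2   0.71 -0.01  2.15  0.02  0.28 -1.31]
green 1 0.16 [0.457 0.074] 0.463 [-0.04  0.56 -0.24  2.1   0.26  0.5  -1.56]
pre 0 0.08 [ 0.529 -0.203] 0.567 [ 0.64  0.85 -0.5   1.85  0.67  0.62  0.72]
pre 0 0.16 [ 0.529 -0.203] 0.567 [ 0.68  0.73 -0.57  1.81  0.55  0.77  0.82]
pre 1 0.08 [ 0.529 -0.203] 0.567 [ 0.25  0.8   0.13  1.86 -0.2   0.49 -1.62]
pre 1 0.16 [ 0.529 -0.203] 0.567 [ 0.24  0.67  0.14  1.82 -0.15  0.66 -1.67]
home 0 0.08 [ 0.605 -0.252] 0.655 [ 0.63  0.93 -0.49  1.58  0.58  0.77  0.9 ]
home 0 0.16 [ 0.605 -0.252] 0.655 [ 0.67  0.84 -0.57  1.54  0.53  0.92  0.94]
home 1 0.08 [ 0.605 -0.252] 0.655 [ 0.27  0.89  0.15  1.6  -0.19  0.67 -1.61]
home 1 0.16 [ 0.605 -0.252] 0.655 [ 0.27  0.78  0.16  1.56 -0.15  0.82 -1.64]
```

```bash
python3 - <<'E'
from mv import *
Q=q(RED[2],1)
arm.movep([*RED[:2],.2],Q)
arm.line_to([*RED[:2],.10],.2)
i=snapshot("top");k=snapshot("side");cv2.imwrite("pics/s1.png",k)
arm.line_to([*RED[:2],.081],.08); print("ft",arm.read_ft_force())
arm.move_gripper(0.0,40); print(arm.read_opening(),arm.read_ft_force(),arm.read_tool_pos())
arm.line_to([*RED[:2],.15],.15); print(arm.read_opening(),arm.read_ft_force(),arm.read_time())
a=snapshot("top");b=snapshot("side");cv2.imwrite("pics/t2.png",a);cv2.imwrite("pics/s2.png",b)
cv2.imwrite("pics/v2.png",np.hstack([crop(a,260,220,130,120,3),crop(b,240,215,120,120,3)]))
E
```

```text
ft [ 0.09591531 -0.0781115   0.92117985]
0.5438124158658266 [-1.66022348 -0.33477343  5.2919273 ] [ 0.48360084 -0.07277042  0.08165441]
0.5444093433536696 [-1.14349513  0.47982895 -1.64011205] 4.625
```

View pics/v2.png

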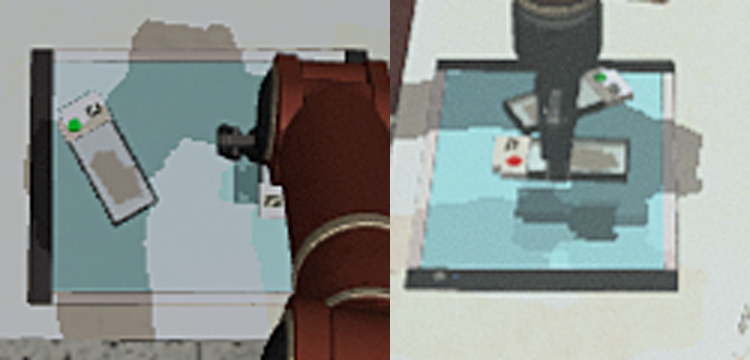

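```bash
python3 - <<'E'
from mv import *
Q=q(TRAY[2],1)
arm.movep([*TRAY[:2],.16],Q)
arm.line_to([*TRAY[:2],.105],.15); arm.pause(.2)
f0=arm.read_ft_force();print("f0",f0)
a=snapshot("top");b=snapshot("side");cv2.imwrite("pics/t3.png",a);cv2.imwrite("pics/s3.png",b)
cv2.imwrite("pics/v3.png",np.hstack([crop(a,170,215,90,95,4),crop(b,265,170,90,95,4)]))
print(arm.read_tool_pos(),arm.read_time())
E
```

```text
f0 [-0.50954844  0.15552808 -0.15028419]
[0.50540836 0.33547348 0.10597888] 7.05
```

View pics/v3.png

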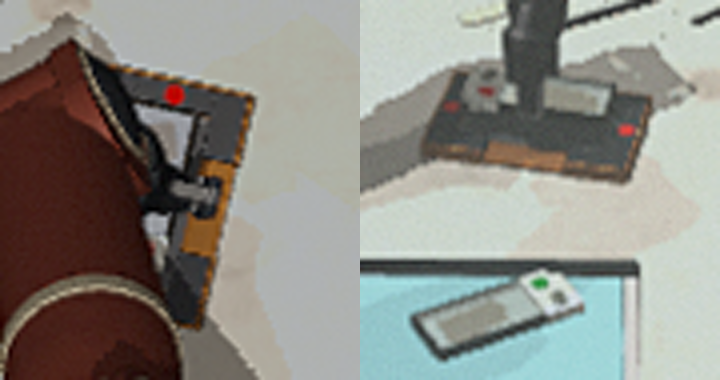

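```bash
python3 - <<'E'
from mv import *
f0=arm.read_ft_force()
for z in(.093,.0885,.086,.084,.082,.0805,.0795):
    arm.line_to([*TRAY[:2],z],.06); d=arm.read_ft_force()-f0; print(z,np.round(d,1),arm.read_tool_pos()[2].round(4))
    if d[2]>5: break
a=snapshot("side");cv2.imwrite("pics/s4.png",a)
cv2.imwrite("pics/v4.png",crop(a,265,170,90,70,6))
E
```

```text
0.093 [-1.4 -1.  -0.8] 0.0922
0.0885 [-1.5  0.7 -0.5] 0.0881
0.086 [-2.2  1.  -0.2] 0.0859
0.084 [-1.2  0.  -1. ] 0.0839
0.082 [-1.3  0.1 -0. ] 0.0818
0.0805 [-0.9  0.6 -0.9] 0.0804
0.0795 [-2.3 -0.8  1.5] 0.0798
```

View pics/v4.png

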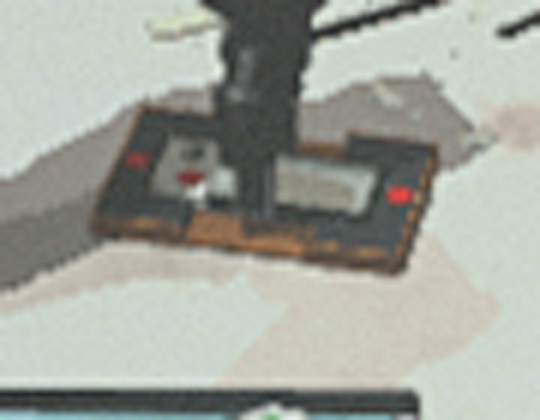

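```bash
python3 - <<'E'
from mv import *
arm.move_gripper(.8); arm.pause(.1)
arm.line_to([*TRAY[:2],.17],.15)
g=world(GREEN,[-.03,0,0])[0];Q=q(GREEN[2],1)
arm.movep([g[0],g[1],.16],Q)
b=snapshot("side");a=snapshot("top")
cv2.imwrite("pics/v5.png",np.hstack([crop(a,170,215,90,95,4),crop(b,265,170,90,95,4)]))
arm.line_to([g[0],g[1],.0815],.12);print(arm.read_ft_force())
arm.move_gripper(0.0,60); print(arm.read_opening(),arm.read_ft_force(),arm.read_tool_pos())
arm.line_to([g[0],g[1],.14],.15); print(arm.read_opening(),arm.read_ft_force(),arm.read_time())
E
```

```text
[-0.16815164 -0.49983412  0.38210179]
0.5392012187549156 [-0.89475955 -0.92515996  6.87842191] [0.45727016 0.07414615 0.08290354]
0.5378460767014133 [ 0.01746249 -0.1300758  -1.77519167] 12.9667
```

View pics/v5.png

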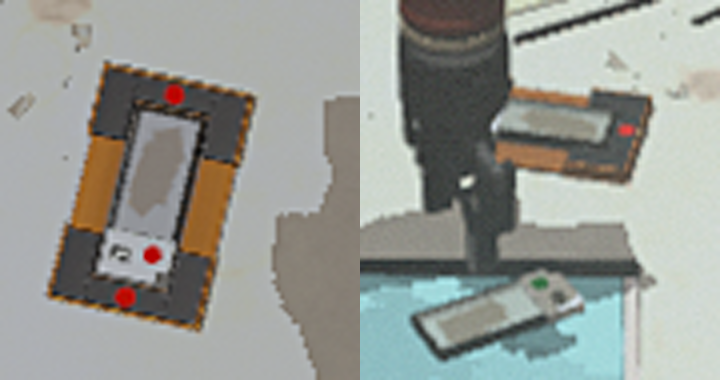

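```bash
python3 - <<'E'
from mv import *
Q=q(READER[2],1)
p=world(READER,[-.193,0,.16])[0]
arm.movep(p,Q); arm.line_to([p[0],p[1],.093],.15); arm.pause(.2)
a=snapshot("top");b=snapshot("side");cv2.imwrite("pics/t6.png",a);cv2.imwrite("pics/s6.png",b)
cv2.imwrite("pics/v6.png",np.hstack([crop(a,350,160,100,120,4),crop(b,290,260,100,120,4)]))
print(p,arm.read_tool_pos(),arm.read_ft_force(),arm.read_time())
E
```

```text
[ 0.53913243 -0.20986257  0.16      ] [ 0.5395596  -0.2100054   0.09389568] [-0.26179416 -0.8941203  -1.24778423] 15.0
```

View pics/v6.png

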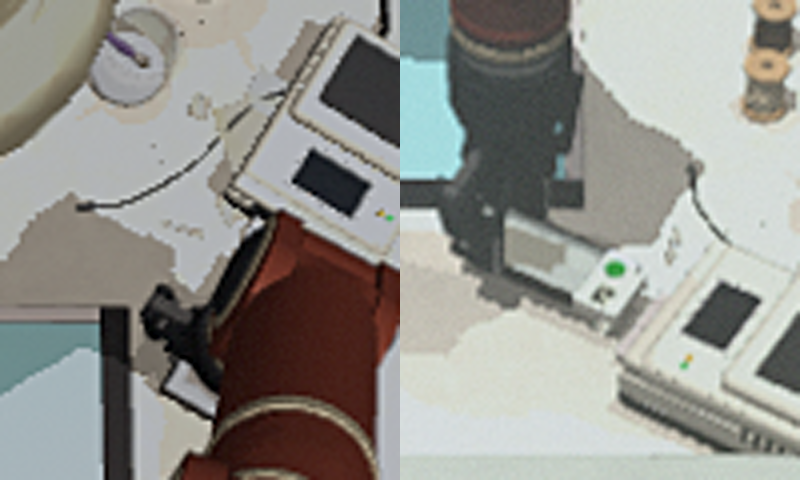

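```bash
cat > ins.py <<'E'
from mv import *
def rf(f0): 
    f=np.mean([arm.read_ft_force() for _ in range(3)],0)-f0; return Ro.from_euler("z",-READER[2]).apply(f)
def loc():
    t=arm.read_tool_pos()-[READER[0],READER[1],0]; return Ro.from_euler("z",-READER[2]).apply(t)
def run(xs,dy,z,f0,fmax,v=.05,k=.0002):
    for x in xs:
        arm.line_to(world(READER,[x,dy,z])[0],v); F=rf(f0); T=arm.read_wrist_torque()
        print(f"{x:.4f} dy {dy*1e3:.1f} z {z*1e3:.1f} F",np.round(F,1),"loc",np.round(loc()*1e3,1),"T",np.round(T,2))
        if -F[0]>fmax or abs(F[1])>15 or abs(F[2])>15: print("STOP");break
        if abs(F[1])>1.5: dy+=np.clip(F[1]*k,-.001,.001)
        if abs(F[2])>1.5: z+=np.clip(F[2]*k,-.001,.001)
    return dy,z
E
python3 - <<'E'
from ins import *
f0=np.mean([arm.read_ft_force() for _ in range(5)],0);np.save("f0.npy",f0)
print(run(np.arange(-.185,-.1399,.005),0,.0915,f0,8), arm.read_time())
E
```

```text
-0.1850 dy 0.0 z 91.5 F [-0.2  0.8  0.7] loc [-1.845e+02 -1.000e-01  9.150e+01] T [-0.02  0.05  0.06]
-0.1800 dy 0.0 z 91.5 F [ 0.2  1.  -0. ] loc [-1.796e+02 -1.000e-01  9.150e+01] T [-0.01  0.02  0.07]
-0.1750 dy 0.0 z 91.5 F [-0.8 -0.1 -0.6] loc [-174.6   -0.    91.5] T [ 0.01  0.01 -0.01]
-0.1700 dy 0.0 z 91.5 F [ 0.7  1.6 -0.3] loc [-169.6   -0.    91.6] T [ 0.08  0.1  -0.06]
-0.1650 dy 0.3 z 91.5 F [-1.   1.   0.6] loc [-164.6    0.3   91.5] T [ 0.03  0.05 -0.03]
-0.1600 dy 0.3 z 91.5 F [ 0.4  1.  -0.3] loc [-159.6    0.3   91.5] T [-0.02  0.02 -0.06]
-0.1550 dy 0.3 z 91.5 F [-0.3  0.4 -0.2] loc [-154.6    0.3   91.5] T [ 0.03  0.08 -0.04]
-0.1500 dy 0.3 z 91.5 F [-1.6 -1.  -0.5] loc [-150.4   -0.4   91.2] T [-0.01  0.4  -0.07]
-0.1450 dy 0.3 z 91.5 F [-4.2 -2.5  0.3] loc [-147.    -1.7   90.6] T [-0.08  1.07 -0.14]
-0.1400 dy -0.2 z 91.5 F [-2.7 -2.6 -0.3] loc [-140.3   -2.2   91.1] T [-0.51  0.99 -0.22]
(np.float64(-0.0006930147235282757), 0.0915) 17.5667
```

```bash
python3 - <<'E'
from ins import *
f0=np.load("f0.npy")
for dy in(-.002,-.003,-.004,-.005,-.006):
    arm.line_to(world(READER,[-.142,dy,.0915])[0],.05);arm.pause(.1);F=rf(f0)
    print(dy,np.round(F,1),np.round(loc()*1e3,1),np.round(arm.read_wrist_torque(),2))
    if F[1]>3:break
print(arm.read_time())
E
```

```text
-0.002 [-0.5 -2.7 -0.8] [-141.4   -2.5   91.8] [-0.74  0.51 -0.27]
-0.003 [ 0.7 -2.4 -0.6] [-141.5   -2.8   91.7] [-0.66  0.19 -0.26]
-0.004 [0.9 0.2 0.8] [-142.    -3.2   91.6] [-0.2  -0.   -0.09]
-0.005 [-0.4  1.8 -0.1] [-142.3   -4.4   91.4] [ 0.02  0.01 -0.01]
-0.006 [-0.3  1.7 -0. ] [-142.2   -5.3   91.4] [ 0.4  -0.13  0.11]
19.3167
```

```bash
python3 - <<'E'
from ins import *
f0=np.load("f0.npy")
arm.line_to(world(READER,[-.142,-.0042,.0913])[0],.05)
print(run(np.arange(-.139,-.1245,.003),-.0042,.0913,f0,6,k=.0003), arm.read_time())
a=snapshot("side");cv2.imwrite("pics/s7.png",a);cv2.imwrite("pics/v7.png",crop(a,310,280,110,90,6))
E
```

```text
-0.1390 dy -4.2 z 91.3 F [ 0.1  1.7 -0.1] loc [-138.6   -4.5   91.3] T [0.02 0.06 0.03]
-0.1360 dy -3.7 z 91.3 F [-1.3  0.9  0. ] loc [-135.7   -3.8   91.3] T [0.05 0.02 0.01]
-0.1330 dy -3.7 z 91.3 F [ 0.2  0.1 -0.3] loc [-132.8   -3.8   91.3] T [0.01 0.07 0.03]
-0.1300 dy -3.7 z 91.3 F [-0.8  0.8  0. ] loc [-130.2   -3.6   91.1] T [0.16 0.15 0.01]
-0.1270 dy -3.7 z 91.3 F [-3.4  1.5  0.6] loc [-128.    -3.6   90.9] T [ 0.46  0.58 -0.05]
(np.float64(-0.0036969256960583067), 0.0913) 20.8167
```

View pics/v7.png

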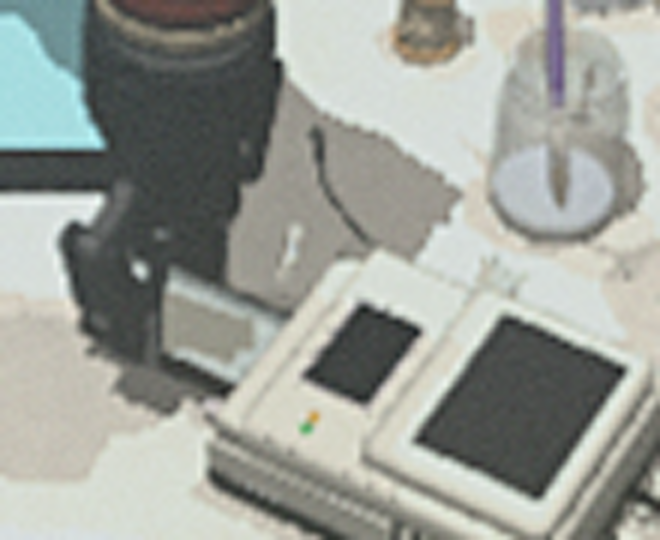

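```bash
python3 - <<'E'
from ins import *
f0=np.load("f0.npy")
print(run(np.arange(-.125,-.1085,.0015),-.0038,.0898,f0,11,v=.03,k=0.0001), arm.read_time())
E
```

```text
-0.1250 dy -3.8 z 89.8 F [-4.7  1.4  2.3] loc [-125.4   -3.6   89.6] T [ 0.53  0.66 -0.05]
-0.1235 dy -3.8 z 90.0 F [-4.7  1.7  0.8] loc [-123.8   -3.6   89.9] T [ 0.56  0.7  -0.04]
-0.1220 dy -3.6 z 90.0 F [-5.2  1.9  0.5] loc [-122.4   -3.5   89.8] T [ 0.68  0.78 -0.01]
-0.1205 dy -3.4 z 90.0 F [-4.1  1.7  2.6] loc [-121.1   -3.5   89.8] T [ 0.72  0.84 -0.06]
-0.1190 dy -3.3 z 90.3 F [-5.9  1.8  0.8] loc [-119.9   -3.4   90. ] T [ 0.73  1.01 -0.07]
-0.1175 dy -3.1 z 90.3 F [-6.9  0.5  1.4] loc [-118.7   -3.4   89.9] T [ 0.72  1.03 -0.09]
-0.1160 dy -3.1 z 90.3 F [-7.1  0.4  1.1] loc [-117.7   -3.3   89.7] T [ 0.83  1.17 -0.11]
-0.1145 dy -3.1 z 90.3 F [-9.5  1.3  2.6] loc [-117.5   -3.3   89.3] T [ 0.99  1.5  -0.16]
-0.1130 dy -3.1 z 90.5 F [-10.5   0.8   3.4] loc [-117.2   -3.3   89.2] T [ 1.2   1.79 -0.18]
-0.1115 dy -3.1 z 90.9 F [-12.7   0.7   3.6] loc [-116.9   -3.2   89.1] T [ 1.36  2.05 -0.2 ]
STOP
(np.float64(-0.0030826132944516606), np.float64(0.09088344465112867)) 23.3667
```

```bash
python3 - <<'E'
from ins import *
f0=np.load("f0.npy")
arm.pause(1.0);print(rf(f0).round(1),(loc()*1e3).round(2),arm.read_opening(),arm.read_time())
from station import snapshot
a=snapshot("side");b=snapshot("top")
cv2.imwrite("pics/v8.png",np.hstack([crop(a,310,280,110,90,4),crop(b,180,220,80,90,4)]))
arm.pause(.5);print(rf(f0).round(1),(loc()*1e3).round(2))
E
```

```text
[-12.9   0.9   2.9] [-116.89   -3.19   89.13] 0.536945109687299 24.3667
[-12.4   0.9   3.2] [-116.89   -3.25   89.13]
```

View pics/v8.png

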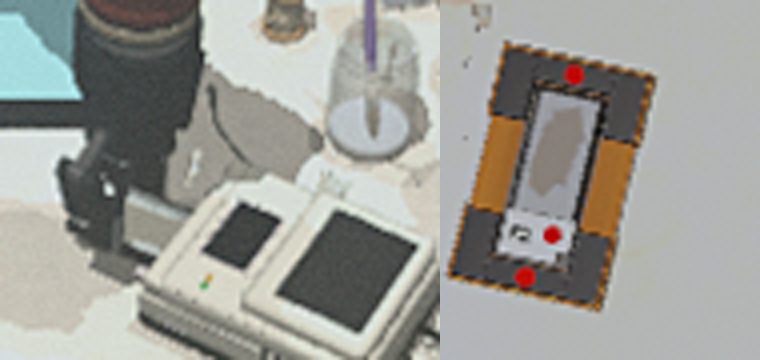

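```bash
python3 -c "
from station import ticket,arm
print(ticket.finish_job(),arm.read_time())"
```

```text
the job is handed in; nothing more can be done
the job is handed in; nothing more can be done
```

The job is handed in: the red slide lies in the tray nest, released, and the green slide is gripped and pressed home in the reader. It took about 25 s of the 53 s allowed.

- **Red slide:** It went into the nest without touching the walls, and the last top picture shows it lying flat there.
- **Green slide:** It went in label up, frosted end first. It met the gate at a TCP x of about -129.6 mm in the reader's frame. It passed the point where the key would have stopped a wrong corner (6 mm of gate travel), with no jump in force. It then came up firmly at about -117.6 mm, which matches the gate's full 12 mm travel.
- **Final hold:** The last readings before hand-in were steady, with about 12.5 N of push, 3 N down onto the throat floor and the grip opening at 0.537.

**Disagreements:**
- My camera estimate of the reader was about 3–4 mm off sideways. The slide brushed the left flare with about 4 N, and I re-centred it by force before going on.
- I could not see the gate or the key directly, so "fully home" rests on the force and travel readings.
- I moved nothing else on purpose, but I did not re-check the loupe, spools and bone folder at the end.

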